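# Square up a detector plate and hold it

### The job

The clamps of the detector mount are loose and its upright aluminium plate has sagged over its black base plate. Stand the blue-stocked steel square on the base plate, push its blade against the plate until the plate is upright and the square sits tight in the corner, flat on the base plate and with its blade flush along the upright, facing it straight. Finish while still gripping the square and pressing it into the corner, so that I can tighten the clamps; do not let go, and leave everything else on the bench where it is.

Things in the scene. Friction and masses are not known exactly. Their poses are not given: they have to be found in the camera images.
- square: Try square standing on its stock, blade up; 0.3 kg. Blue stock 120 long x 20 wide x 28 high; steel blade 3 thick, 28 wide, rising at one end to 130 above the stock's underside. Origin: centre of the underside. x: along the stock to the blade end (blade's outer edge and stock's end face both at x = +60, blade's inner edge at +32), y: across the 20 mm width, z: up along the blade.
- square_grip (a point): where to grip the stock across its width from above, clear of the blade: square (-27, 0, 18) mm, that is 33 from the stock's free end and 59 from the blade
- square_heel (a point): lower outer corner of the square, mid-width (end face of the stock, at its underside): square (60, 0, 0) mm
- square_tail (a point): underside of the stock at its free end: square (-60, 0, 0) mm
- mount: Detector mount screwed to the bench: black base plate 130 wide, 12 thick, cheeks with clamp knobs either side of the upright. Origin: on the bench, centre line, straight below the upright's front face when that is at 90 degrees. x: level, pointing into that face (the way to push), y: across, z: up. Base plate from x = -200 to +60; cheeks x = -16 to +40, beyond y = +-54, 58 above the bench.
- corner (a point): inner corner of the mount, centre line: base plate's top meets the front face of the true upright; mount (0, 0, 12) mm, same axes. The square's heel belongs here; the upright's face is clear out to 50 mm either side along y.
- upright (a joint): Lean of the upright (rad): 0 = square to the base plate, positive leans over the base plate (starts 0.10 to 0.22), negative is past square; stops -0.15, 0.32. Turns on a pin along y at mount (6, 0, 22) mm; rubbing friction 0.3 N m holds it where it is left, no spring. Aluminium plate 100 wide, 140 high, 12 thick, black detector tube on its back.
- upright_top (a point): middle of the top edge of the upright's front face, 154 above the bench when upright
Not all that is in view belongs to the job. Of the things that look like the square, the middle-sized one is meant.

How it is judged (in metres and radians):
At the end, for the whole second after the job is handed in: For the last second: upright within 0.025 rad of square; square still, vertical within 0.025 rad, heel and tail within 2.5 mm of the base plate, heel within 4 mm of the upright and 45 mm of mid-plate, straight within 0.1 rad; pressing upright > 2 N, base plate > 1 N, gripped > 5 N (value of joint upright between -0.025 and 0.025 rad and angle between square's own z axis and vertical below 0.025 rad and angle between the x axis of square and the x axis of mount, either way round below 0.1 rad and x of square_heel in the frame of corner between -0.004 and 0.004 m and y of square_heel in the frame of corner between -0.045 and 0.045 m and z of square_heel in the frame of corner between -0.0025 and 0.0025 m and z of square_tail in the frame of corner between -0.0025 and 0.0025 m and contact force between square and upright above 2 N and contact force between square and mount_c0 above 1 N and contact force between the fingers and square above 5 N and linear speed of square below 0.01 m/s); the arm keeps its last pose, push and grip.
It fails at once if a bystander on the bench is shifted by more than 2 cm (distance of any of detector0, detector1, detector2, lens_cap, ball_driver, lens_tube, post_holder, fork_clamp from where it was at the start of the episode above 0.02 m).
It also fails if it takes over 45 s, if anything falls off the work surface, if the arm or the gripper's body presses on something with over 40 N, if the wrist force passes 120 N, or if a joint passes its speed limit or range.

### The arm

A 6-joint arm with a two-finger parallel gripper is mounted at the origin on the work surface. World frame = base frame: x ahead of the robot, y to its left, z up, the work surface at z = 0. Lengths are in mm, angles in rad, forces in N, time in s.
With the tool pointing down it reaches from about 275 to 750 mm from the base axis. Payload 10.2 kg.
Tool frame: the origin (TCP) lies at the very end of the fingers, on their centre line; the grasp point (between the pads) lies 19 mm behind it (env.grip_depth is the x of the grasp point in the tool frame, in mm); x points along the fingers, z is the direction in which the jaws open and shut, and the axes are right-handed (so a half turn about x gives the same grasp; the last joint's range is limited). The gripper opens to 85 mm and grips with 20 to 120 N. Pads are 22 mm wide; open, the fingers measure 114 mm over their backs; the gripper's body (76 mm by 85 mm) begins 54 mm behind the grasp point. The pads swing forward as they close: fully open they stand 13 mm farther back than shut.
Start: joints at [0.994, 0.313, 1.498, -0, 1.331, -0.223], TCP at [181.907, 492.485, 231.294] pointing down, gripper open.
Joint ranges: [-2.94, 2.94], [-0.97, 2.17], [0.19, 2.56], [-1.23, 4.37], [0.02, 3.11], [-2.88, 2.88]. Speed limits (rad/s): [2.39, 2.39, 3.01, 3.14, 3.14, 3.14].

### API

Orientations are given as a rotation vector (axis times angle).
In Python, from workcell import monitor, cams, job_done, env gives the robot as it stands.
- The arm moves only by the tool jog_arm, never from a script. Its argument "rows" is a list that holds one entry, the list of rows, each a list of 7 numbers: the shift along the tool's x, y, z in mm, then the turn, a rotation vector about the tool's x, y, z in rad, then the closure in counts, from 0 (fully open) to 255 (shut). In form: [[[dx, dy, dz, wx, wy, wz, jaw], ...]]. A call has 1 to 12 rows; each row is the pose to reach, as a shift and turn from the pose commanded when the call began, along the tool's axes at that moment; what a row does not reach only later rows make up. A row lasts 1/12 s, in which the tool goes at most 41.7 mm and 7.16 degrees, less where a joint would pass 70% of its speed; a pose out of reach is approached as far as the arm can. A call with a gripper value outside its range is refused whole. The fingers move at their own pace and stop on an object; "grip_force" is the grip in N (left out, the last holds). Time passes only in rows, so rows that repeat a pose let the fingers close. It gives the time, the measured TCP pose, the force and the opening at its end, in the units of the state.
- monitor.sense(): the state, without advancing time (a new reading comes with each control period).
- cams.camera(name): name is "side" or "top" or "wrist"; returns a dict with "img" (420x560x3 uint8, red, green, blue), "range_z" (420x560 float32, mm along the optical axis (not along the pixel's ray), 0 where there is no reading), "K" (3x3 intrinsics, pixels), "k1" (the pictures are not rectified: a ray, as slopes to the right and down, at radius r is drawn at 1 + k1 r^2 times it, then the intrinsics apply), "R" (3x3) and "t" (3): a world point X has camera coordinates R X + t. Camera axes: x right, y down, z forward; pixel columns grow to the right and rows downward; lengths in mm; the calibration is good to about 2 mm. A picture is of the moment at which its call begins.
- job_done(): hands the job in, once; it reports no verdict.
Trained networks look in a picture, given as the dict that the camera call returned (one of the last four; its "shot" number tells which), for a name from the list of things; names that differ only in an ending like _2 or _b are one class to them, and where a whole thing is asked for, a point or a joint stands for the part that bears it (a point fixed in the world has none). Each returns a list of dicts, best first, with "confidence" (0 to 1); they miss things now and then, are a little off and sometimes report something else, mostly with a low value. They report only what shows in the picture. A call takes as long as a camera call. They do not tell look-alikes from the thing itself.
- cams.masks_of(picture, name): "mask" (420x560 bool, what is visible of it) and "point" ([row, column] in pixels, amid what is visible of it).
- cams.tip_of(picture, name): "point" ([row, column] in pixels: a listed point, or the origin of a listed thing).
The state is a dict: "clock": time; "qpos": joint angles; "qd": joint speeds; "joint_efforts": joint torques, N m; "ee_pos": TCP position; "tool_rot": TCP orientation; "force": force on the tool from outside, world axes, zero at the start; "wrist_torque": the same for the moment, N m; "finger_gap": finger opening in mm.
Only numpy, scipy, OpenCV 4.12 (cv2) and the standard library are available. Lean on these libraries where they do the work, as an engineer would, in place of code of your own. Each camera call takes 0.05 s, during which the arm holds its last target.

## Working session

There is one attempt and no reset: what is moved stays moved. The work goes in short steps, Python scripts to look and compute and a tool call to move; the robot and the scene stay as the last step left them, time stands still between calls to the robot, and variables do not carry over. Pictures are saved under pics/ and viewed, and the job is handed in when it is done.

Besides the shell and the picture viewer there is one more tool, called after "Emit:" by a JSON object that holds its "method" and its "body", one argument or row to a line. jog_arm: Moves the arm, as the interface text tells. Its arguments: {"type":"object","properties":{"rows":{"type":"array","items":{"type":"array","items":{"type":"array","items":{"type":"number"}}}},"grip_force":{"type":"number"}},"required":["rows"]}

```bash
ls; mkdir -p pics; python3 - <<'E'
from workcell import monitor, cams, env
import cv2
s=monitor.sense(); print({k:s[k] for k in ['clock','qpos','ee_pos','tool_rot','force','finger_gap']}, env.grip_depth)
for n in ['side','top']:
    p=cams.camera(n); cv2.imwrite(f'pics/{n}0.png',p['img'][:,:,::-1])
    print(n,p['K'],p['k1'],p['R'],p['t'])
    for q in ['square','mount','upright']:
        for d in cams.masks_of(p,q): print(q,d['point'],d['confidence'],d['mask'].sum())
    for q in ['square_grip','square_heel','square_tail','square','corner','upright_top','mount']:
        for d in cams.tip_of(p,q): print(' tip',q,d['point'],d['confidence'])
E
```

```text
pics
{'clock': 0.0, 'qpos': array([ 9.93566909e-01,  3.13456675e-01,  1.49845984e+00, -1.78274834e-05,
        1.33098990e+00, -2.23423689e-01]), 'ee_pos': array([181.77658615, 492.24515176, 230.72309219]), 'tool_rot': array([-0.94533471,  1.35730124,  0.94449245]), 'force': array([-0.03961579, -0.8708225 , -0.29913516]), 'finger_gap': 85.26647732925642} -18.700000000000003
side [[456.41132201   0.         278.06032245]
 [  0.         456.41132201 207.656451  ]
 [  0.           0.           1.        ]] -0.06841318257893897 [[ 0.79924178 -0.60090461 -0.0112356 ]
 [-0.35315858 -0.45443286 -0.81778346]
 [ 0.48630402  0.65757466 -0.57541635]] [-371.68116333  200.81569447 1076.897991  ]
square [258.3, 374.3] 0.79 1029
square [344.6, 294.3] 0.62 2246
mount [182.4, 255.0] 0.79 3103
upright [154.3, 248.5] 0.78 1203
 tip square_grip [334.2, 272.9] 0.97
 tip square_grip [266.7, 397.7] 0.81
 tip square_grip [306.6, 375.9] 0.68
 tip square_heel [287.8, 363.8] 0.64
 tip square_heel [263.3, 359.9] 0.59
 tip square_tail [275.1, 409.4] 0.92
 tip square_tail [315.9, 380.2] 0.75
 tip square_tail [329
[... 611 characters left out ...]
.1] 0.75 724
square [198.6, 391.4] 0.5 200
mount [167.4, 189.3] 0.87 4766
upright [152.4, 162.1] 0.78 896
 tip square_grip [154.3, 385.1] 0.78
 tip square_grip [199.4, 401.3] 0.7
 tip square_grip [290.7, 377.8] 0.63
 tip square_heel [296.9, 423.4] 0.71
 tip square_heel [166.4, 355.8] 0.66
 tip square_heel [193.1, 380.1] 0.66
 tip square_tail [288.5, 363.8] 0.82
 tip square_tail [152.2, 393.4] 0.57
 tip square_tail [202.5, 410.2] 0.54
 tip square [154.3, 373.8] 0.66
 tip square [291.0, 392.5] 0.66
 tip square [199.4, 391.5] 0.57
 tip corner [161.9, 168.6] 0.8
 tip upright_top [154.2, 168.3] 0.57
 tip upright_top [163.8, 172.5] 0.52
 tip mount [162.3, 172.3] 0.93
 tip mount [153.1, 168.7] 0.59
```

View pics/side0.png

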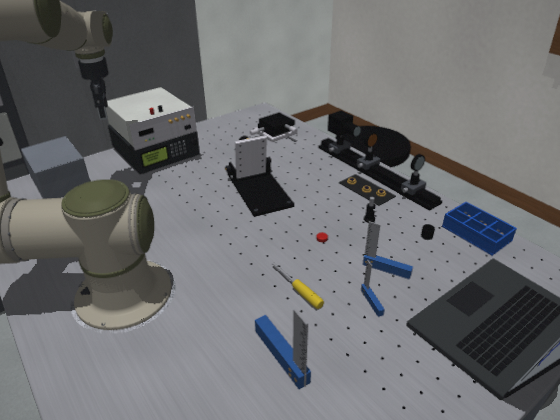

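View pics/top0.png

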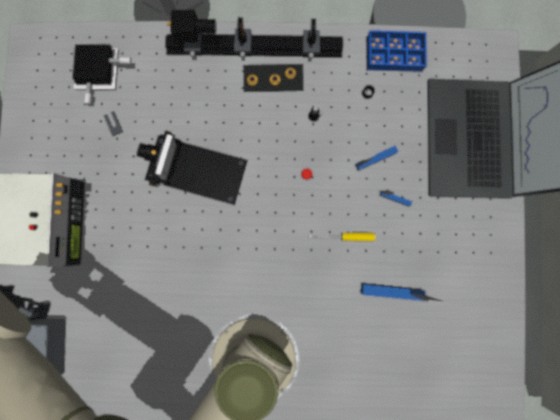

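Three squares show (top view, row/col): the small one at (199,391), the middle one at (156,374) and the large one at (292,396). The middle one, at side (258,374), should be the one meant. I'll measure all three and crop to confirm.

```bash
cat > h.py <<'E'
import numpy as np, cv2
from scipy.spatial.transform import Rotation as Ro
def rays(p,rc):
    rc=np.atleast_2d(np.asarray(rc,float)); K=p['K']
    d=np.c_[(rc[:,1]-K[0,2])/K[0,0],(rc[:,0]-K[1,2])/K[1,1]]
    u=d.copy()
    for _ in range(20): u=d/(1+p['k1']*(u**2).sum(1))[:,None]
    return np.c_[u,np.ones(len(u))]
def at_z(p,rc,z):
    r=rays(p,rc)@p['R']; c=-p['R'].T@p['t']
    return c+r*((z-c[2])/r[:,2])[:,None]
def cloud(p,m):
    rc=np.argwhere(m&(p['range_z']>0)); zz=p['range_z'][rc[:,0],rc[:,1]]
    return (rays(p,rc)*zz[:,None]-p['t'])@p['R'], rc
def proj(p,X):
    X=np.atleast_2d(X); c=X@p['R'].T+p['t']; u=c[:,:2]/c[:,2:]
    u=u*(1+p['k1']*(u**2).sum(1))[:,None]
    return np.c_[u[:,1]*p['K'][1,1]+p['K'][1,2],u[:,0]*p['K'][0,0]+p['K'][0,2]]
def blue(p):
    h=cv2.cvtColor(p['img'],cv2.COLOR_RGB2HSV); return (h[...,0]>100)&(h[...,0]<125)&(h[...,1]>130)
def comps(m,lo=40):
    n,l,s,c=cv2.connectedComponentsWithStats(m.astype(np.uint8))
    return [(l==i) for i in range(1,n) if s[i,4]>=lo]
E
python3 - <<'E'
from h import *
from workcell import cams
np.set_printoptions(precision=3,suppress=True)
for n in ['top','side']:
    p=cams.camera(n)
    for m in comps(blue(p)):
        X,rc=cloud(p,m); 
        top=X[:,2]>np.percentile(X[:,2],90)-8
        r=cv2.minAreaRect(X[:,:2].astype(np.float32))
        print(n,rc.mean(0),len(rc),'z',np.percentile(X[:,2],[2,50,98]),r)
    for nm,q in [('mount','upright')]: 
      d=cams.masks_of(p,'upright')
      if d:
        X,rc=cloud(p,d[0]['mask']); print('upright',X.mean(0),np.percentile(X,[2,98],axis=0))
    a,b=((120,340),(220,440)) if n=='top' else ((200,330),(330,430))
    im=p['img'][a[0]:b[0],a[1]:b[1],::-1]
    cv2.imwrite(f'pics/crop_{n}.png',cv2.resize(im,None,fx=4,fy=4,interpolation=cv2.INTER_CUBIC))
E
```

```text
top [ 50.532 396.792] 1729 z [ 2.068 27.091 46.922] ((857.9428100585938, -379.82904052734375), (158.6215057373047, 102.2338638305664), 89.3658676147461)
top [156.513 379.809] 199 z [22.174 28.007 38.527] ((552.4508056640625, -325.80548095703125), (16.42232894897461, 117.5988998413086), 27.69335174560547)
top [198.673 396.912] 113 z [15.765 20.546 27.575] ((443.7718200683594, -378.4898681640625), (83.40936279296875, 12.346704483032227), 70.76427459716797)
top [291.401 389.518] 529 z [32.413 39.185 44.599] ((192.23556518554688, -367.1676025390625), (160.0532684326172, 25.60236358642578), 85.05968475341797)
upright [532.664 245.391 118.808] [[481.451 209.471  16.135]
 [574.639 297.623 154.667]]
side [227.494 478.627] 2121 z [ 3.981 29.553 45.498] ((859.956787109375, -384.8511962890625), (161.26626586914062, 108.92013549804688), 89.52861785888672)
side [265.775 390.119] 521 z [ 3.863 24.164 29.94 ] ((553.9901123046875, -329.1310119628906), (24.56766700744629, 118.63959503173828), 25.34300994873047)
side [300.49  372.927] 261 z [ 3.416 18.128 22.433] ((444.8240966796875, -382.69024658203125), (88.19786071777344, 15.957324028015137), 71.17552947998047)
side [347.536 278.568] 1167 z [ 5.173 37.234 41.358] ((190.75770568847656, -373.75286865234375), (167.31686401367188, 27.94137191772461), 84.47972106933594)
side [375.818 307.932] 44 z [ 4.448 26.159 38.732] ((195.8907928466797, -453.40069580078125), (12.448299407958984, 4.66682243347168), 50.203773498535156)
upright [537.766 236.104  85.172] [[483.751 207.062   0.372]
 [709.74  468.654 152.581]]
```

View pics/crop_side.png

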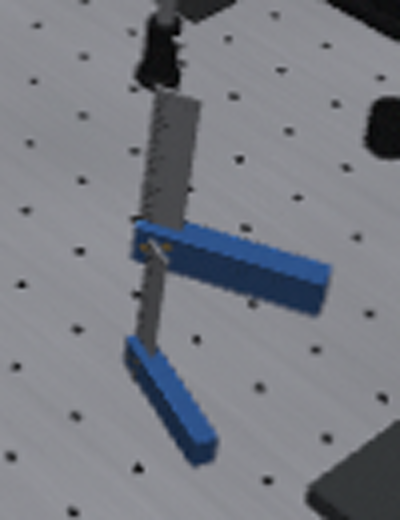

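View pics/crop_top.png

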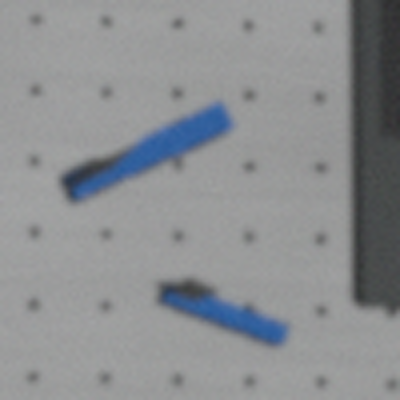

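The middle square is confirmed. Its stock measures about 118 mm and its top is at z≈28; the others are about 83 mm and 160 mm long. Its blade end points to +y/−x. Next I'll fit the mount.

```bash
python3 - <<'E'
from h import *
from workcell import cams,monitor
np.set_printoptions(precision=3,suppress=True)
s=monitor.sense(); print(Ro.from_rotvec(s['tool_rot']).as_matrix())
for n in ['top','side']:
    p=cams.camera(n)
    d=cams.masks_of(p,'mount'); m=d[0]['mask']
    X,rc=cloud(p,m); g=cv2.cvtColor(p['img'],cv2.COLOR_RGB2GRAY)[rc[:,0],rc[:,1]]
    k=(X[:,2]>4)&(X[:,2]<20)&(g<60)
    r=cv2.minAreaRect(X[k][:,:2].astype(np.float32)); b=cv2.boxPoints(r)
    print(n,k.sum(),'medz',np.median(X[k][:,2]),r); print(b)
    cv2.imwrite(f'pics/crop2_{n}.png',cv2.resize(p['img'][110:230,120:310,::-1],None,fx=4,fy=4,interpolation=cv2.INTER_CUBIC))
    # upright
    m=cams.masks_of(p,'upright')[0]['mask']; X,rc=cloud(p,m); g=cv2.cvtColor(p['img'],cv2.COLOR_RGB2GRAY)[rc[:,0],rc[:,1]]
    k=(X[:,2]>40)&(g>70)&(X[:,1]<330)
    Y=X[k]; c=np.median(Y,0)
    for _ in range(5):
        u,S,v=np.linalg.svd(Y-Y.mean(0)); nn=v[2]*np.sign(v[2][1]); res=(Y-Y.mean(0))@nn
        Y=Y[abs(res)<max(2*res.std(),2)]
    print('upr',len(Y),Y.mean(0),nn,'yaw',np.arctan2(nn[1],nn[0]),'lean',np.arcsin(-nn[2]),np.std(res))
    print([ (q,cams.tip_of(p,q)[:1]) for q in ['corner','upright_top']])
E
```

```text
[[-0.    -0.938  0.346]
 [-0.     0.346  0.938]
 [-1.     0.    -0.   ]]
top 3308 medz 11.952118057286928 ((511.4652099609375, 170.10964965820312), (256.5120544433594, 126.88602447509766), 75.13980102539062)
[[417.251  62.414]
 [539.894  29.873]
 [605.679 277.805]
 [483.037 310.347]]
upr 398 [524.089 224.208 125.612] [0.254 0.962 0.096] yaw 1.3123948987097152 lean -0.09600984890015352 3.231590331101227
[('corner', [{'point': [161.3, 170.7], 'confidence': 0.67}]), ('upright_top', [{'point': [153.6, 165.9], 'confidence': 0.9}])]
side 1608 medz 11.5623739204092 ((514.0066528320312, 166.5603790283203), (265.0232238769531, 127.43814849853516), 75.34834289550781)
[[418.842  54.475]
 [542.136  22.241]
 [609.171 278.646]
 [485.877 310.88 ]]Traceback (most recent call last):
  File "<stdin>", line 14, in <module>
IndexError: list index out of range
```

View pics/crop2_top.png

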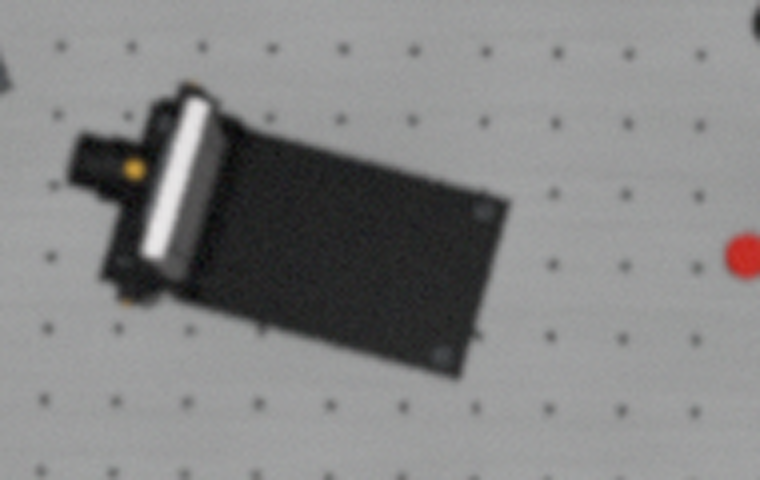

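View pics/crop2_side.png

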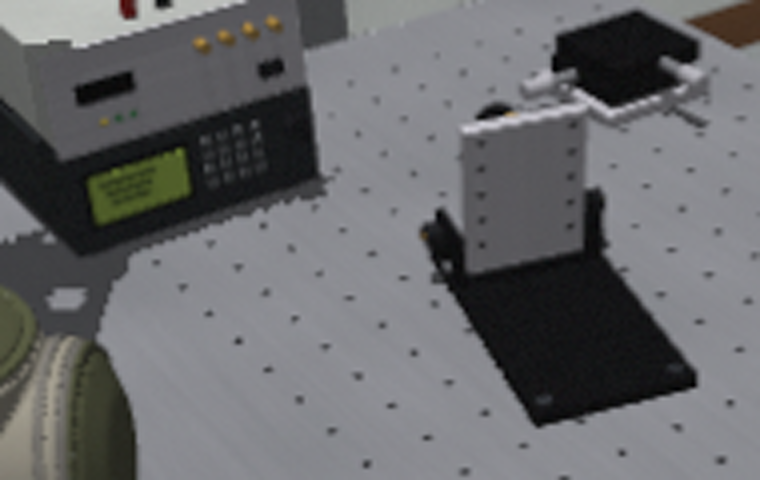

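```bash
cat > mv.py <<'E'
from h import *
def Rtool(yaw): # tool x down, tool z at world yaw
    z=np.array([np.cos(yaw),np.sin(yaw),0]); x=np.array([0,0,-1.]); return np.c_[x,np.cross(z,x),z]
def rel(p0,yaw0,p1,yaw1):
    R=Rtool(yaw0); d=R.T@(np.asarray(p1,float)-p0)
    return d.round(1), round(-((yaw1-yaw0+np.pi)%(2*np.pi)-np.pi),4)
E
python3 - <<'E'
from mv import *
print(rel([181.907,492.485,231.294],0.994+.2234,[565,-351,200],0.4835))
E
```

```text
(array([  31.3, -651.3, -658.8]), 0.7339)
```

Emit:
{"method": "jog_arm", "body": {
  "rows": [
    [[0, -27, -27, 0.03, 0, 0, 0], [0, -54, -55, 0.06, 0, 0, 0], [0, -81, -82, 0.1, 0, 0, 0], [0, -108, -110, 0.13, 0, 0, 0], [0, -135, -137, 0.17, 0, 0, 0], [0, -163, -165, 0.2, 0, 0, 0], [0, -190, -192, 0.24, 0, 0, 0], [0, -217, -220, 0.27, 0, 0, 0], [0, -244, -247, 0.3, 0, 0, 0], [0, -271, -275, 0.33, 0, 0, 0], [0, -299, -302, 0.36, 0, 0, 0], [0, -326, -330, 0.4, 0, 0, 0]]
  ]
}}

```text
clock: 2.7
ee_pos: [373.8, 68.1, 231.6]
tool_rot: [-0.637, 1.474, 0.637]
force: [0.9, 0.5, -0.0]
finger_gap: 85.3
```

```bash
python3 - <<'E'
from mv import *
p=np.array([181.907,492.485,231.294])+Rtool(1.2174)@[0,-326,-330]; print(p)
print(rel(p,0.8174,[565,-351,200],0.4835))
E
```

```text
[373.55262226  70.05399324 231.294     ]
(array([  31.3, -427.7, -176.1]), 0.3339)
```

Emit:
{"method": "jog_arm", "body": {
  "rows": [
    [[2, -38, -15, 0.03, 0, 0, 0], [5, -76, -31, 0.06, 0, 0, 0], [7, -114, -47, 0.09, 0, 0, 0], [10, -152, -62, 0.12, 0, 0, 0], [13, -190, -78, 0.15, 0, 0, 0], [16, -228, -94, 0.18, 0, 0, 0], [19, -266, -110, 0.21, 0, 0, 0], [22, -304, -125, 0.24, 0, 0, 0], [25, -342, -141, 0.27, 0, 0, 0], [28, -380, -157, 0.3, 0, 0, 0], [31, -418, -172, 0.33, 0, 0, 0], [31, -428, -176, 0.334, 0, 0, 0]]
  ]
}}

```text
clock: 3.7
ee_pos: [565.2, -355.8, 197.9]
tool_rot: [-0.375, 1.539, 0.376]
force: [-1.0, 0.6, -0.3]
finger_gap: 85.3
```

```bash
python3 - <<'E'
from h import *
from workcell import cams,monitor
np.set_printoptions(precision=3,suppress=True)
s=monitor.sense(); print(s['clock'],s['ee_pos'],s['tool_rot'],s['qpos'],s['force'])
p=cams.camera('wrist'); cv2.imwrite('pics/w1.png',p['img'][:,:,::-1]); 
print('cam pos',-p['R'].T@p['t'],p['R'])
np.savez('w1.npz',**p)
for m in comps(blue(p),200):
    X,rc=cloud(p,m); r=cv2.minAreaRect(X[:,:2].astype(np.float32))
    print(rc.mean(0),len(rc),np.percentile(X[:,2],[2,50,98]),r)
E
```

```text
3.7 [ 565.224 -355.795  197.892] [-0.375  1.539  0.376] [-0.737  0.662  1.049 -0.001  1.432 -1.215] [-1.015  0.584 -0.306]
cam pos [ 534.588 -297.547  339.831] [[ 0.888  0.459 -0.001]
 [ 0.444 -0.859  0.256]
 [ 0.117 -0.228 -0.967]]
[150.952 280.108] 2817 [25.716 27.205 28.744] ((553.50830078125, -323.6680603027344), (19.170564651489258, 118.35858154296875), 25.907121658325195)
[150.163 137.943] 1491 [ 8.685 19.479 21.008] ((444.3568115234375, -377.5534362792969), (87.3288803100586, 14.23166275024414), 70.7143783569336)
[293.736 521.595] 4743 [  2.555  24.081 253.104] ((755.4581909179688, -338.33428955078125), (82.2847671508789, 300.5150146484375), 87.9365463256836)
[407.432 492.565] 437 [ 23.6    41.247 263.811] ((751.3184204101562, -404.36151123046875), (23.23363494873047, 304.7810974121094), 66.37095642089844)
```

View pics/w1.png

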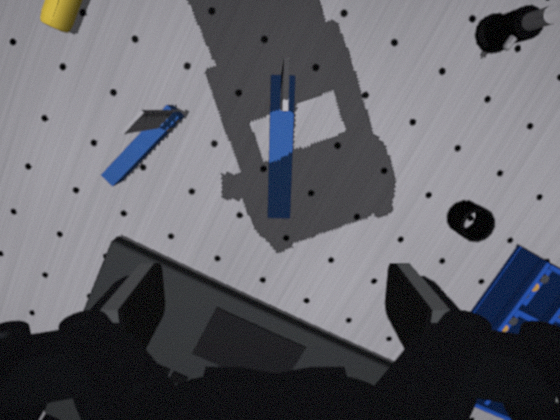

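The wrist view shows the middle square at columns 267–296, rows 75–217, with the blade at the top of the picture. The laptop edge lies below it and the small square is at (150,138). Next I'll get its exact pose from the stock's top outline.

```bash
python3 - <<'E'
from mv import *
p=dict(np.load('w1.npz'))
m=comps(blue(p),200)[0]
rc=np.argwhere(m); X=at_z(p,rc,28)
r=cv2.minAreaRect(X[:,:2].astype(np.float32)); print(r)
# centreline per row
for a in range(75,220,12):
    c=np.flatnonzero(m[a]); print(a,c.min() if len(c) else 0,c.max() if len(c) else 0,end=' | ')
L=[(a,np.flatnonzero(m[a]).min(),np.flatnonzero(m[a]).max()) for a in range(78,215)]
L=np.array(L,float)
l=at_z(p,L[:,[0,1]],28)[:,:2]; rr=at_z(p,L[:,[0,2]]+[0,1],28)[:,:2]
for e in (l,rr,(l+rr)/2):
    v=cv2.fitLine(e.astype(np.float32),cv2.DIST_HUBER,0,.01,.01).ravel(); print(v,np.degrees(np.arctan2(v[1],v[0])))
cb,ct=at_z(p,[[218,279.5],[75,283]],28); print(cb,ct,np.linalg.norm(cb-ct))
E
```

```text
((553.4447631835938, -323.556396484375), (19.13690757751465, 117.81734466552734), 25.924047470092773)
75 272 278 | 87 271 293 | 99 271 293 | 111 270 292 | 123 270 293 | 135 270 292 | 147 270 292 | 159 270 291 | 171 269 290 | 183 269 290 | 195 269 289 | 207 268 289 | 219 0 0 | [ 4.3708679e-01 -8.9941931e-01  5.4355725e+02 -3.2401236e+02] -64.08184
[ 4.3350813e-01 -9.0114963e-01  5.6115143e+02 -3.1760754e+02] -64.30959
[ 4.3512547e-01 -9.0036982e-01  5.5286420e+02 -3.2184821e+02] -64.20672
[ 580.17876001 -377.00988979   28.        ] [ 527.80894194 -270.4062553    28.        ] 118.77260934867486
```

```bash
python3 - <<'E'
from mv import *
p=np.array([373.5526,70.054,231.294])+Rtool(.8174)@[31,-428,-176]; print(p)
print(rel(p,0.4834,[565.5,-348,70],0.4503))
p=dict(np.load('w1.npz'))
print(at_z(p,[[237,120],[365,395]],15))
E
```

```text
[ 565.31768392 -351.11835497  200.294     ]
(array([130.3,   2.7,   1.6]), 0.0331)
[[ 458.52880023 -465.15063992   15.        ]
 [ 762.2005819  -466.35041595   15.        ]]
```

Emit:
{"method": "jog_arm", "body": {
  "rows": [
    [[30, 2.7, 1.6, 0.033, 0, 0, 100], [65, 2.7, 1.6, 0.033, 0, 0, 100], [100, 2.7, 1.6, 0.033, 0, 0, 100], [130, 2.7, 1.6, 0.033, 0, 0, 100], [130, 2.7, 1.6, 0.033, 0, 0, 100], [130, 2.7, 1.6, 0.033, 0, 0, 100]]
  ]
}}

```text
clock: 4.25
ee_pos: [564.9, -347.5, 70.1]
tool_rot: [-0.352, 1.543, 0.355]
force: [-0.2, -0.0, 0.5]
finger_gap: 52.0
```

```bash
python3 - <<'E'
from h import *
from workcell import cams,monitor
np.set_printoptions(precision=3,suppress=True)
s=monitor.sense(); print(s['clock'],s['ee_pos'],s['tool_rot'],s['force'],s['finger_gap'])
R=Ro.from_rotvec(s['tool_rot']).as_matrix(); print(R, np.arctan2(R[1,2],R[0,2]))
p=cams.camera('wrist'); cv2.imwrite('pics/w2.png',p['img'][:,:,::-1]); 
m=max(comps(blue(p),200),key=lambda m:-abs(np.argwhere(m)[:,1].mean()-280))
r=cv2.minAreaRect(at_z(p,np.argwhere(m),28)[:,:2].astype(np.float32));print(r)
rows=range(40,200,6)
L=np.array([(a,np.flatnonzero(m[a]).min(),np.flatnonzero(m[a]).max()+1) for a in np.unique(np.argwhere(m)[:,0])[8:-8]],float)
l=at_z(p,L[:,[0,1]],28)[:,:2]; rr=at_z(p,L[:,[0,2]],28)[:,:2]
v=cv2.fitLine(((l+rr)/2).astype(np.float32),cv2.DIST_HUBER,0,.01,.01).ravel(); print(v,np.degrees(np.arctan2(v[1],v[0])))
print(np.percentile(L[:,0],[0,100]), np.median(np.linalg.norm(l-rr,axis=1)))
E
```

```text
4.25 [ 564.883 -347.527   70.143] [-0.352  1.543  0.355] [-0.19  -0.018  0.495] 52.0391602182993
[[-0.001 -0.435  0.9  ]
 [ 0.001  0.9    0.435]
 [-1.     0.002 -0.001]] 0.45038731187508757
((553.3446044921875, -323.63970947265625), (19.164752960205078, 117.184326171875), 25.85829734802246)
[   0.435   -0.9    547.191 -310.662] -64.20141
[ 76. 287.] 18.96697676284969
```

View pics/w2.png

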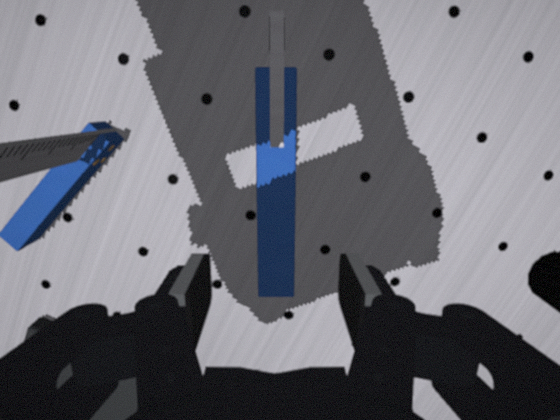

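The square sits centred between the fingers, columns 257–296, and the measurement repeats to within 1 mm. I'll go down and grip.

Emit:
{"method": "jog_arm", "body": {
  "rows": [
    [[30, 0, 0, 0, 0, 0, 100], [50, 0, 0, 0, 0, 0, 100], [66, 0, 0, 0, 0, 0, 100], [66, 0, 0, 0, 0, 0, 150], [66, 0, 0, 0, 0, 0, 255], [66, 0, 0, 0, 0, 0, 255], [66, 0, 0, 0, 0, 0, 255], [66, 0, 0, 0, 0, 0, 255], [66, 0, 0, 0, 0, 0, 255], [66, 0, 0, 0, 0, 0, 255]]
  ],
  "grip_force": 60
}}

```text
clock: 5.13
ee_pos: [566.3, -349.1, 7.4]
tool_rot: [-0.356, 1.539, 0.35]
force: [-1.2, 0.9, 7.2]
finger_gap: 18.3
```

```bash
python3 - <<'E'
from workcell import monitor
s=monitor.sense(); print(s)
E
```

```text
{'clock': 5.1333, 'qpos': array([-7.28145378e-01,  8.43063597e-01,  1.24535744e+00,  3.92285138e-06,
        1.04844219e+00, -1.17822807e+00]), 'qd': array([ 0.00026063,  0.00175018, -0.0009095 ,  0.00078741, -0.00039856,
       -0.00037303]), 'joint_efforts': array([-1.47219873e-01, -5.48190880e+01, -2.05953383e+01,  3.22791073e-02,
       -2.88295140e-01,  1.95784250e-02]), 'ee_pos': array([ 566.336677  , -349.12254675,    7.36885481]), 'tool_rot': array([-0.35586415,  1.53907345,  0.34977092]), 'force': array([-1.1956526 ,  0.85197422,  7.20839599]), 'wrist_torque': array([0.12214791, 0.14280293, 0.04757572]), 'finger_gap': 18.304014084523065}
```

```bash
python3 - <<'E'
from mv import *
p=np.array([565.3177,-351.1184,200.294])+Rtool(.4834)@[130,2.7,1.6]; p=p+Rtool(.4504)@[66,0,0]; print(p)
print(rel(p,.4504,[p[0],p[1],64],.4504), rel(p,.4504,[487.8,74.5,64],-.258))
E
```

```text
[ 565.47943243 -347.98409902    4.294     ]
(array([-59.7,   0. ,   0. ]), -0.0) (array([-59.7, 414.2, 114. ]), 0.7084)
```

Emit:
{"method": "jog_arm", "body": {
  "rows": [
    [[-5, 0, 0, 0, 0, 0, 255], [-15, 0, 0, 0, 0, 0, 255], [-35, 0, 0, 0, 0, 0, 255], [-60, 0, 0, 0, 0, 0, 255], [-60, 0, 0, 0, 0, 0, 255], [-60, 0, 0, 0, 0, 0, 255]]
  ]
}}

```text
clock: 5.63
ee_pos: [565.6, -348.6, 65.9]
tool_rot: [-0.355, 1.54, 0.351]
force: [0.7, 0.4, -3.8]
finger_gap: 18.8
```

```bash
python3 - <<'E'
from h import *
from workcell import cams,monitor
s=monitor.sense(); print(s['clock'],s['ee_pos'],s['tool_rot'],s['force'],s['finger_gap'])
p=cams.camera('wrist'); cv2.imwrite('pics/w3.png',p['img'][:,:,::-1]); 
p=cams.camera('side'); cv2.imwrite('pics/s3.png',cv2.resize(p['img'][150:350,280:480,::-1],None,fx=3,fy=3))
E
```

```text
5.6333 [ 565.64102843 -348.56239128   65.91917294] [-0.35473545  1.54009087  0.35086295] [ 0.66955147  0.41860019 -3.79354385] 18.823198397817023
```

View pics/w3.png

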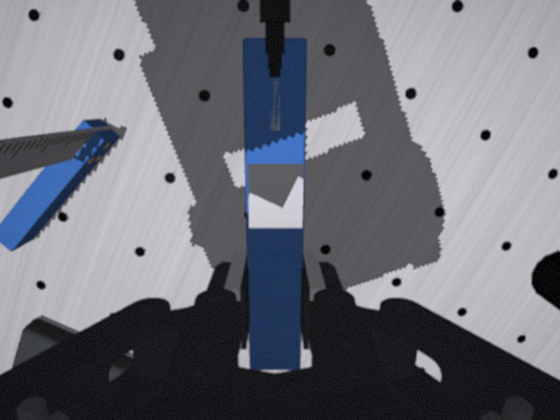

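View pics/s3.png

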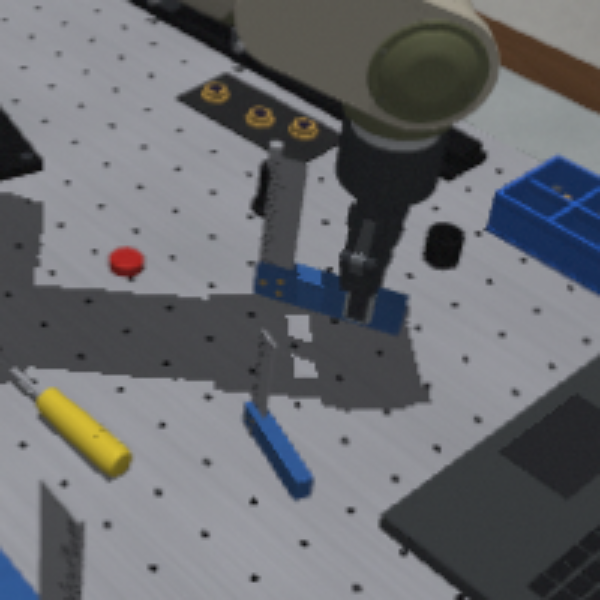

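The square is lifted and roughly level, with the blade standing at side crop (280,215). Now I'll carry it over the base plate.

Emit:
{"method": "jog_arm", "body": {
  "rows": [
    [[0, 20, 5, 0.03, 0, 0, 255], [0, 58, 15, 0.09, 0, 0, 255], [0, 96, 26, 0.16, 0, 0, 255], [0, 135, 37, 0.23, 0, 0, 255], [0, 173, 48, 0.3, 0, 0, 255], [0, 211, 58, 0.36, 0, 0, 255], [0, 250, 69, 0.43, 0, 0, 255], [0, 288, 79, 0.5, 0, 0, 255], [0, 326, 90, 0.56, 0, 0, 255], [0, 364, 100, 0.63, 0, 0, 255], [0, 400, 110, 0.69, 0, 0, 255], [0, 414, 114, 0.708, 0, 0, 255]]
  ]
}}

```text
clock: 6.73
ee_pos: [485.3, 78.1, 63.2]
tool_rot: [0.203, 1.565, -0.202]
force: [-0.2, -0.2, -3.5]
finger_gap: 19.0
```

Emit:
{"method": "jog_arm", "body": {
  "rows": [
    [[0, 0, 0, 0, 0, 0, 255], [0, 0, 0, 0, 0, 0, 255], [0, 0, 0, 0, 0, 0, 255], [0, 0, 0, 0, 0, 0, 255]]
  ]
}}

```text
clock: 7.07
ee_pos: [487.8, 73.3, 63.9]
tool_rot: [0.203, 1.562, -0.204]
force: [1.5, -0.6, -2.9]
finger_gap: 18.6
```

```bash
cat > look.py <<'E'
from mv import *
import sys
from workcell import cams,monitor
np.set_printoptions(precision=4,suppress=True)
tag=sys.argv[1]
s=monitor.sense(); R=Ro.from_rotvec(s['tool_rot']).as_matrix()
print(s['clock'],'ee',s['ee_pos'],'F',s['force'],'T',s['wrist_torque'],'gap',s['finger_gap'],'yaw',np.arctan2(R[1,2],R[0,2]),'toolx',R[:,0],'toolz',R[:,2])
for n in sys.argv[2:]:
    p=cams.camera(n); np.savez(f'{n}_{tag}.npz',**p)
    im=p['img'][:,:,::-1]
    if n=='side': im=cv2.resize(im[80:280,140:400],None,fx=3,fy=3,interpolation=cv2.INTER_CUBIC)
    if n=='top': im=cv2.resize(im[100:250,120:320],None,fx=4,fy=4,interpolation=cv2.INTER_CUBIC)
    cv2.imwrite(f'pics/{n}_{tag}.png',im)
E
python3 look.py a wrist side top
```

```text
7.0667 ee [487.7719  73.2628  63.9141] F [ 1.5131 -0.5533 -2.9041] T [-0.1145  0.043   0.0361] gap 18.607069885432733 yaw -0.2590283862665211 toolx [-0.0007 -0.0001 -1.    ] toolz [ 0.9666 -0.2561 -0.0006]
```

View pics/wrist_a.png

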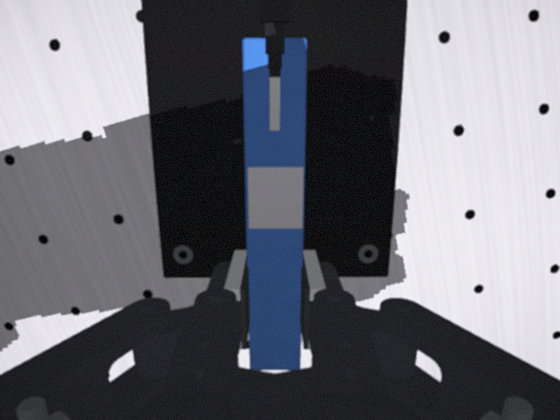

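View pics/side_a.png

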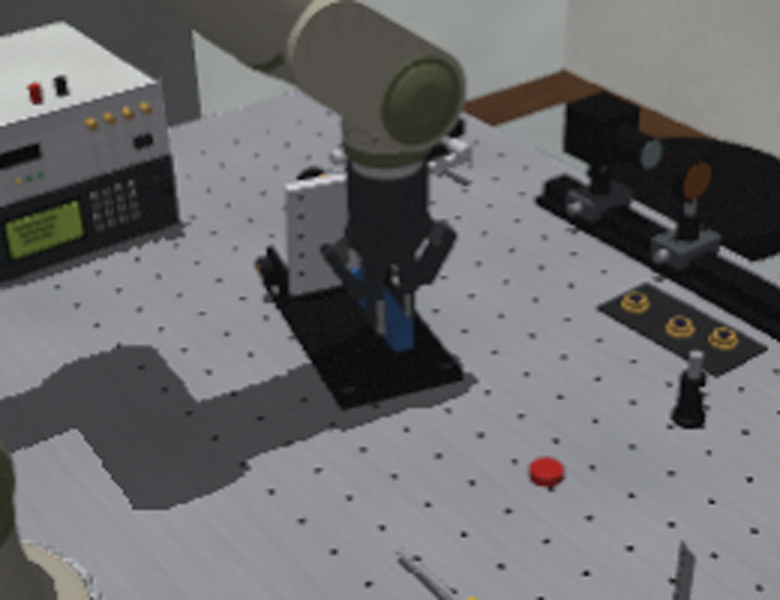

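View pics/top_a.png

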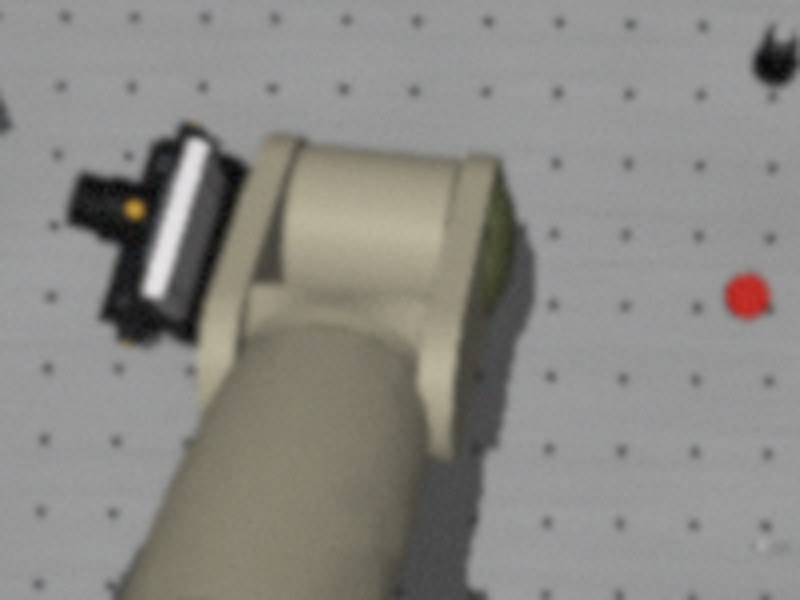

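The wrist view shows the base plate's front edge at row 277, columns 163–388, with the square roughly central and parallel over it. I'll measure the mount's yaw and centre from those edges.

```bash
python3 - <<'E'
from mv import *
p=dict(np.load('wrist_a.npz')); g=cv2.cvtColor(p['img'],cv2.COLOR_RGB2GRAY).astype(int)
def edge_cols(rows,c0,c1,sgn):
    out=[]
    for r in rows:
        d=np.diff(cv2.GaussianBlur(g[r:r+1].astype(np.float32),(5,1),0)[0])[c0:c1]*sgn
        i=np.argmax(d)
        if d[i]>4: out.append((r,c0+i+.5+0.5))
    return np.array(out)
def edge_rows(cols,r0,r1):
    out=[]
    for c in cols:
        d=np.diff(g[:,c])[r0:r1]; i=np.argmax(d)
        if d[i]>8: out.append((r0+i+1.,c+.5))
    return np.array(out)
def fit(E,z=12):
    X=at_z(p,E-0.5,z)[:,:2].astype(np.float32)
    v=cv2.fitLine(X,cv2.DIST_HUBER,0,.01,.01).ravel()
    res=(X-v[2:])@np.array([-v[1],v[0]]); return v,res.std(),len(X)
L=edge_cols(range(20,265,5),130,180,-1); Rr=edge_cols(range(10,180,5),380,415,1); F=edge_rows([*range(172,180),*range(192,205),*range(345,356),*range(376,384)],265,290)
for n,E in (('L',L),('R',Rr),('F',F)):
    v,s,k=fit(E); print(n,v,np.degrees(np.arctan2(v[1],v[0])),s,k)
vl,vr,vf=[fit(E)[0] for E in (L,Rr,F)]
def inter(a,b): 
    t=np.linalg.solve(np.c_[a[:2],-b[:2]],b[2:]-a[2:]); return a[2:]+t[0]*a[:2]
A,B=inter(vl,vf),inter(vr,vf); print(A,B,np.linalg.norm(A-B),(A+B)/2)
# stock: top at z ? stock underside lifted: tcp64-4=60 => top 88 or so
m=(lambda q:q)(comps(blue(p),400))
m=np.any([k for k in m if 240<np.argwhere(k)[:,1].mean()<310],0)
rows=[a for a in np.unique(np.argwhere(m)[:,0]) if 75<a<165 or 232<a<245]
E=np.array([(a,np.flatnonzero(m[a]).min(),np.flatnonzero(m[a]).max()+1) for a in rows],float)
X,rc=cloud(p,m); zt=np.median(X[:,2]); print('stock top z',zt)
k=(rc[:,0]>40)&(rc[:,0]<365); Y=X[k]; Y=Y[abs(Y[:,2]-zt)<6]; c=np.linalg.lstsq(np.c_[Y[:,:2]-Y[:,:2].mean(0),np.ones(len(Y))],Y[:,2],rcond=None)[0]; print('slope',c)
l=at_z(p,E[:,[0,1]]-.5,zt)[:,:2]; r=at_z(p,E[:,[0,2]]-.5,zt)[:,:2]
v=cv2.fitLine(((l+r)/2).astype(np.float32),cv2.DIST_HUBER,0,.01,.01).ravel(); print('stock',v,np.degrees(np.arctan2(v[1],v[0])),np.median(np.linalg.norm(l-r,axis=1)))
for n in ['square_heel','square_tail']:
    pass
rr=np.argwhere(m); print(rr[:,0].min(),rr[:,0].max(), at_z(p,[[rr[:,0].min()-.5,275],[rr[:,0].max()+.5,275]],zt))
E
```

```text
L [2.5052941e-01 9.6810901e-01 4.3786487e+02 1.3917770e+02] 75.49115 0.36921775 49
R [2.5376070e-01 9.6726704e-01 5.6732056e+02 1.2839360e+02] 75.29984 0.1438814 34
F [ 9.6736598e-01 -2.5338322e-01  4.6139044e+02  5.2613605e+01] -14.677804 2.487571 40
[418.37906   63.879616] [541.907     31.523827] 127.69512 [480.143    47.70172]
stock top z 83.77146764353394
slope [-1.49072598e-03  2.41944865e-03  8.37890120e+01]
stock [2.5701863e-01 9.6640646e-01 5.0100079e+02 1.2718718e+02] 75.10677 20.393209395617234
37 370 [[509.31658994 157.80438276  83.77146764]
 [478.53173041  42.08027515  83.77146764]]
```

The mount's yaw is 75.3° and the stock's is 75.1°. The heel is about 86 mm short of the corner and on the centre line. The underside is about 8 mm below TCP, so flat contact should come at TCP z≈20. I'll move forward 24 mm and descend until just above contact.

Emit:
{"method": "jog_arm", "body": {
  "rows": [
    [[0, 12, 0, 0, 0, 0, 255], [0, 24, 0, 0, 0, 0, 255], [15, 24, 0, 0, 0, 0, 255], [28, 24, 0, 0, 0, 0, 255], [35, 24, 0, 0, 0, 0, 255], [39, 24, 0, 0, 0, 0, 255], [41, 24, 0, 0, 0, 0, 255], [41, 24, 0, 0, 0, 0, 255], [41, 24, 0, 0, 0, 0, 255]]
  ],
  "grip_force": 100
}}

```text
clock: 7.97
ee_pos: [494.2, 97.5, 23.7]
tool_rot: [0.203, 1.56, -0.202]
force: [-0.5, -1.0, -3.2]
finger_gap: 18.1
```

```bash
python3 look.py b wrist side
```

```text
7.9667 ee [494.2079  97.4996  23.7443] F [-0.5021 -0.9772 -3.2128] T [-0.1897  0.031  -0.0278] gap 18.106055185765616 yaw -0.25806918939554574 toolx [ 0.0008  0.     -1.    ] toolz [ 0.9669 -0.2552  0.0008]
```

View pics/wrist_b.png

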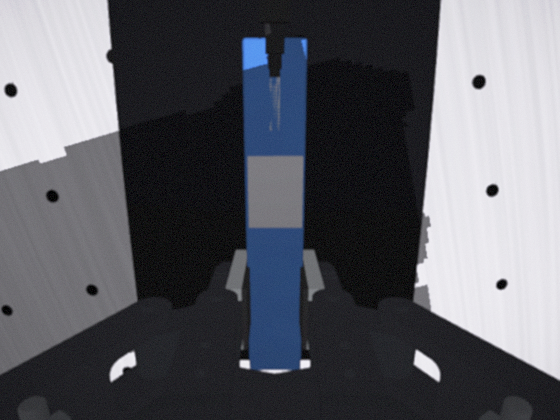

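View pics/side_b.png

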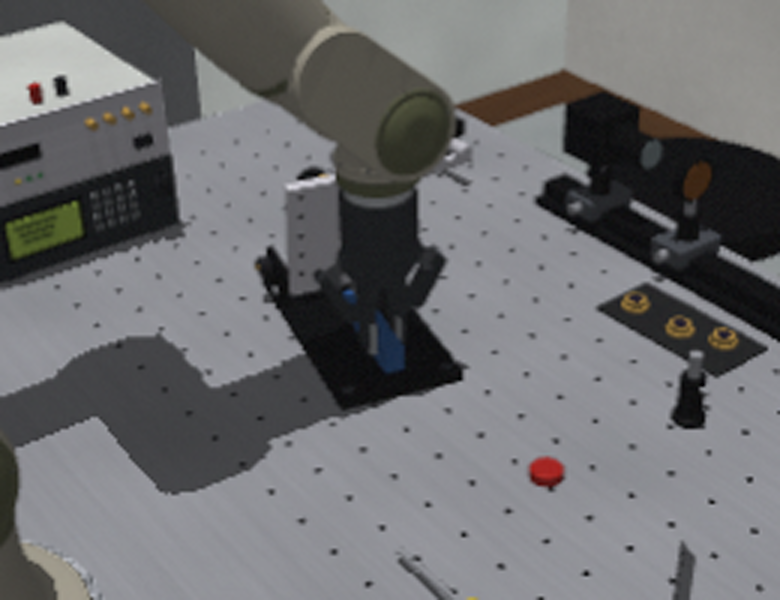

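Emit:
{"method": "jog_arm", "body": {
  "rows": [
    [[2, 0, 0, 0, 0, 0, 255], [3, 0, 0, 0, 0, 0, 255], [4, 0, 0, 0, 0, 0, 255], [5, 0, 0, 0, 0, 0, 255], [5, 0, 0, 0, 0, 0, 255]]
  ]
}}

```text
clock: 8.48
ee_pos: [493.9, 97.4, 19.5]
tool_rot: [0.202, 1.561, -0.203]
force: [-6.8, -0.9, 12.4]
finger_gap: 17.9
```

```bash
python3 look.py c
```

```text
8.4833 ee [493.9037  97.4186  19.4573] F [-6.8264 -0.9041 12.363 ] T [-0.2223  1.0906 -0.0168] gap 17.912161705013414 yaw -0.2578302190314365 toolx [ 0.0001 -0.0002 -1.    ] toolz [ 0.9669 -0.255   0.0001]
```

Emit:
{"method": "jog_arm", "body": {
  "rows": [
    [[-0.6, 0, 0, 0, 0, 0, 255], [-0.6, 6, 0, 0, 0, 0, 255], [-0.6, 14, 0, 0, 0, 0, 255], [-0.6, 22, 0, 0, 0, 0, 255], [-0.6, 30, 0, 0, 0, 0, 255], [-0.6, 36, 0, 0, 0, 0, 255], [-0.6, 40, 0, 0, 0, 0, 255], [-0.6, 40, 0, 0, 0, 0, 255]]
  ]
}}

```text
clock: 9.15
ee_pos: [504.8, 136.5, 19.5]
tool_rot: [0.202, 1.56, -0.202]
force: [0.2, 0.6, 5.1]
finger_gap: 17.9
```

```bash
python3 look.py d wrist side top
```

```text
9.15 ee [504.8077 136.5085  19.5023] F [0.1735 0.5917 5.062 ] T [-0.164   0.0886  0.0147] gap 17.88538267517667 yaw -0.25745482824751126 toolx [ 0.0017 -0.0002 -1.    ] toolz [ 0.967  -0.2546  0.0017]
```

View pics/wrist_d.png

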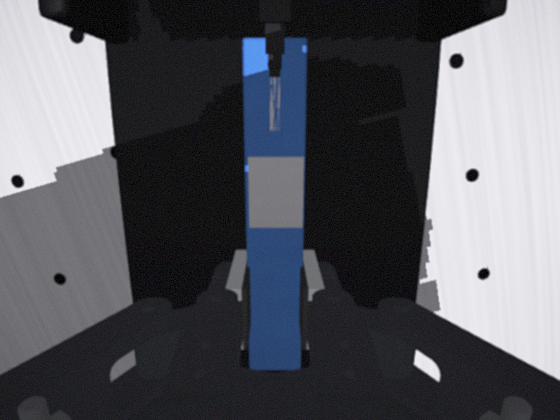

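View pics/top_d.png

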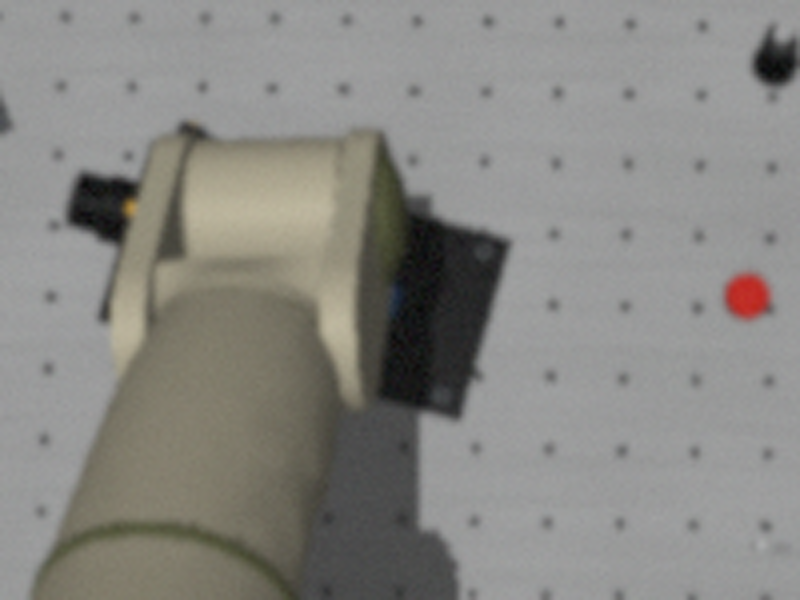

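View pics/side_d.png

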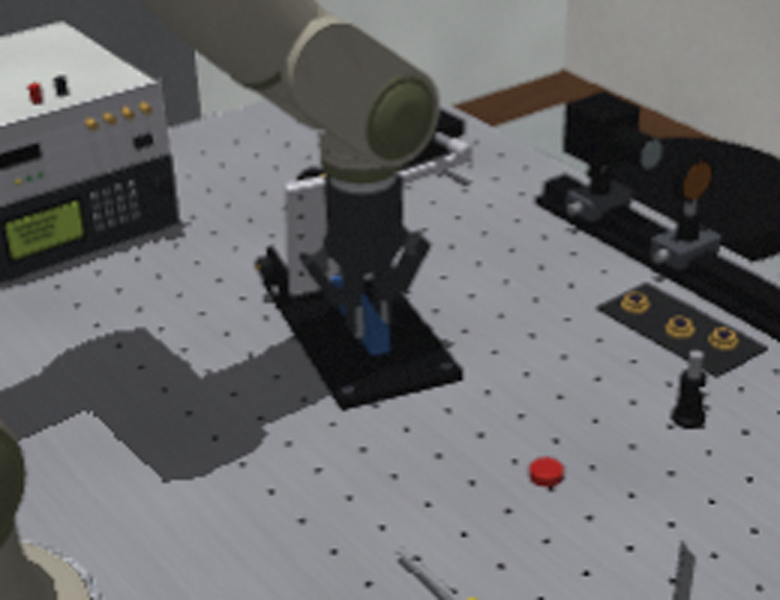

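```bash
python3 - <<'E'
from mv import *
np.set_printoptions(precision=1,suppress=True)
p=dict(np.load('wrist_d.npz')); c=-p['R'].T@p['t']; print('cam',c)
C=np.array([530.9,241.1,12]); ex=np.array([.2538,.9673,0]); ey=np.array([-.9673,.2538,0]); 
def M(X): d=X-C; return np.c_[d@ex,d@ey,X[:,2]]
print('cam in mount',M(c[None]))
m=np.ones((420,560),bool); X,rc=cloud(p,m); Y=M(X)
for r in (2,10,20,30,36):
  for col in (60,150,230,275,330,420,490):
    k=(rc[:,0]==r)&(rc[:,1]==col); print(r,col,Y[k].ravel(),end=' ; ')
  print()
print('heel',M(np.array([[504.81+.2538*87,136.5+.9673*87,11.5]])))
q=dict(np.load('side_d.npz'));
m=np.zeros((420,560),bool); m[138:175,232:252]=1
X,rc=cloud(q,m); Y=M(X)
for r in range(138,176,4):
    k=(rc[:,0]==r)&(rc[:,1]==242); print(Y[k].ravel(),end=' ')
k=(Y[:,2]>50)&(Y[:,2]<145)&(abs(Y[:,0])<40)
print('\n lean fit',k.sum(),np.polyfit(Y[k][:,2],Y[k][:,0],1))
E
```

```text
cam [520.4 200.  161.4]
cam in mount [[-42.4  -0.2 161.4]]
2 60 [-13.9  56.1  57.3] ; 2 150 [-2.7 46.  11.6] ; 2 230 [-3.3 16.1 11.5] ; 2 275 [] ; 2 330 [ -3.3 -21.   11.4] ; 2 420 [ -3.6 -53.6  14.8] ; 2 490 [-14.3 -56.6  58.1] ; 
10 60 [-15.6  57.   55.9] ; 10 150 [-5.6 46.1 11.9] ; 10 230 [-6.1 16.1 11.5] ; 10 275 [] ; 10 330 [ -6.2 -21.   11.7] ; 10 420 [ -6.6 -53.3  16. ] ; 10 490 [-15.8 -57.8  56.2] ; 
20 60 [-17.3  59.1  52.4] ; 20 150 [-9.2 46.2 12. ] ; 20 230 [-9.8 16.2 12.2] ; 20 275 [] ; 20 330 [ -9.8 -21.   12.1] ; 20 420 [ -9.8 -54.   14.9] ; 20 490 [ -5.2 -89.8  -1.4] ; 
30 60 [-8.9 88.7 -1.1] ; 30 150 [-12.4  47.1  10.1] ; 30 230 [-13.1  16.4  11.1] ; 30 275 [-28.9  -0.4  91.8] ; 30 330 [-13.2 -21.2  11.8] ; 30 420 [-13.6 -53.7  16.3] ; 30 490 [ -9.4 -89.5  -0.3] ; 
36 60 [-11.4  88.5  -0.2] ; 36 150 [-14.7  46.9  10.9] ; 36 230 [-15.3  16.4  11.4] ; 36 275 [-29.9  -0.4  92. ] ; 36 330 [-15.5 -21.1  12.7] ; 36 420 [-15.8 -53.7  16.7] ; 36 490 [-11.6 -90.3  -1.2] ; 
heel [[-20.8  -1.3  11.5]]
[ 47.1   4.1 125.3] [-24.2  26.6 148.8] [-22.8  26.9 134.7] [-15.5  25.5 117. ] [-19.9  27.6 105.7] [-19.5  28.4  91.6] [-14.   27.5  74.3] [-108.5   56.7  116.5] [-6.9 27.1 41.3] [-4.6 27.3 25.2] 
 lean fit 318 [-0.1 -2.9]
```

The upright's face leans to about x = −21 at blade-top height, so the blade is about to touch it. I'll push on gently and watch the force.

Emit:
{"method": "jog_arm", "body": {
  "rows": [
    [[0, 3, 0, 0, 0, 0, 255], [0, 6, 0, 0, 0, 0, 255], [0, 9, 0, 0, 0, 0, 255], [0, 12, 0, 0, 0, 0, 255], [0, 14, 0, 0, 0, 0, 255], [0, 16, 0, 0, 0, 0, 255]]
  ]
}}

```text
clock: 9.8
ee_pos: [508.5, 150.7, 19.5]
tool_rot: [0.201, 1.561, -0.203]
force: [-2.1, -8.5, 7.9]
finger_gap: 17.6
```

```bash
python3 look.py e wrist side
```

```text
9.8 ee [508.5153 150.7329  19.457 ] F [-2.0599 -8.4952  7.8616] T [-1.5869  0.5139  0.0436] gap 17.60728281815545 yaw -0.2576775057744209 toolx [ 0.0005 -0.0016 -1.    ] toolz [ 0.967  -0.2548  0.0009]
```

View pics/wrist_e.png

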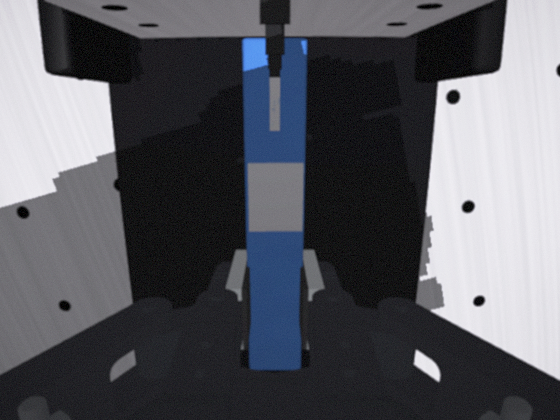

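View pics/side_e.png

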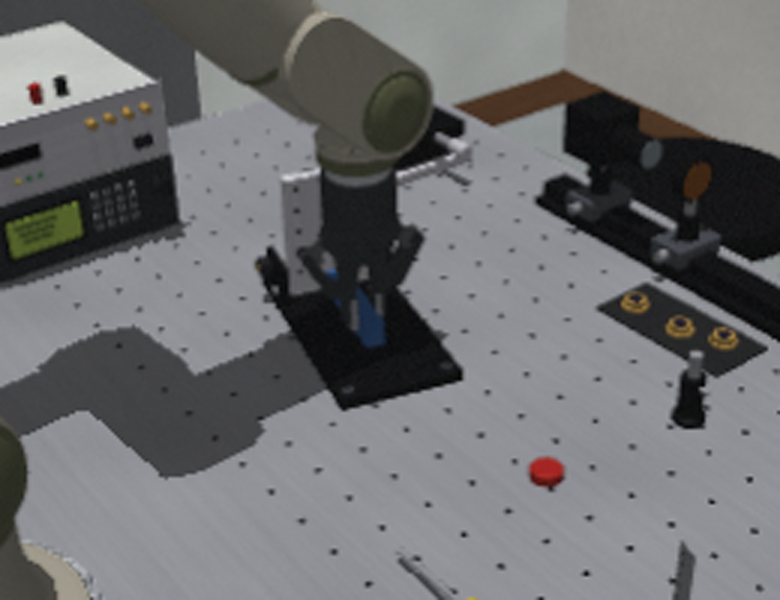

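Emit:
{"method": "jog_arm", "body": {
  "rows": [
    [[0, 0.7, 0, 0, 0, 0, 255], [0, 1.4, 0, 0, 0, 0, 255], [0, 2, 0, 0, 0, 0, 255], [0, 2.5, 0, 0, 0, 0, 255], [0, 3, 0, 0, 0, 0, 255], [0, 3, 0, 0, 0, 0, 255], [0, 3, 0, 0, 0, 0, 255]]
  ]
}}

```text
clock: 10.48
ee_pos: [509.3, 153.6, 19.5]
tool_rot: [0.201, 1.56, -0.203]
force: [-2.6, -8.5, 6.9]
finger_gap: 18.0
```

```bash
cat > ana.py <<'E'
from mv import *
import sys
np.set_printoptions(precision=4,suppress=True)
C=np.array([530.9,241.1,12]); ex=np.array([.2538,.9673,0]); ey=np.array([-.9673,.2538,0]); 
def M(X): d=X-C; return np.c_[d@ex,d@ey,X[:,2]]
p=dict(np.load(f'wrist_{sys.argv[1]}.npz'))
m=np.zeros((420,560),bool); m[0:36,170:235]=1; m[0:36,315:380]=1
X,rc=cloud(p,m); Y=M(X); k=(Y[:,2]>25)&(Y[:,2]<150)&(abs(Y[:,0])<40); Y=Y[k]
print('wrist upright: z range',np.percentile(Y[:,2],[1,99]) if len(Y) else None)
if len(Y)>50:
    A=np.c_[Y[:,2]-12,Y[:,1],np.ones(len(Y))]; w=np.ones(len(Y),bool)
    for _ in range(4):
        c=np.linalg.lstsq(A[w],Y[w,0],rcond=None)[0]; r=Y[:,0]-A@c; w=abs(r)<max(2.5*r[w].std(),.5)
    print(' x = a*(z-12)+b*y+c:',c,'lean',-np.arctan(c[0]),'rel yaw',np.arctan(c[1]),'n',w.sum(),r[w].std())
try: q=dict(np.load(f'side_{sys.argv[1]}.npz'))
except Exception: sys.exit()
m=np.zeros((420,560),bool); m[138:178,230:250]=1
X,rc=cloud(q,m); Y=M(X); Y=Y[(Y[:,2]>45)&(Y[:,2]<145)&(abs(Y[:,0])<30)&(Y[:,1]>8)]
A=np.c_[Y[:,2]-12,np.ones(len(Y))]; w=np.ones(len(Y),bool)
for _ in range(4):
    c=np.linalg.lstsq(A[w],Y[w,0],rcond=None)[0]; r=Y[:,0]-A@c; w=abs(r)<2.5*r[w].std()
print('side upright',c,'lean',-np.arctan(c[0]),w.sum(),r[w].std())
E
python3 look.py f wrist side; for t in d e f; do python3 ana.py $t; done
```

```text
10.4833 ee [509.324  153.6057  19.491 ] F [-2.5802 -8.5178  6.8734] T [-1.4222  0.3902 -0.0544] gap 17.962558401418796 yaw -0.2578232528989823 toolx [ 0.0007 -0.0014 -1.    ] toolz [ 0.9669 -0.255   0.0011]
wrist upright: z range None
side upright [-0.1748 -1.5114] lean 0.17306299064395878 291 2.567053752214701
wrist upright: z range [25.6459 70.6064]
 x = a*(z-12)+b*y+c: [-0.0418 -0.0015 -0.9618] lean 0.04175091688485702 rel yaw -0.0014866029956360517 n 4149 0.14852743885450356
side upright [-0.0385 -3.4862] lean 0.03846734142998756 286 2.5693321787248022
wrist upright: z range [34.9849 77.351 ]
 x = a*(z-12)+b*y+c: [-0.0162 -0.0013 -1.18  ] lean 0.01620391552253082 rel yaw -0.0013289116679154121 n 4654 0.15947088257664382
side upright [-0.0192 -3.3376] lean 0.019148575788021628 289 2.6359930197055883
```

Both cameras agree that the lean is now about 0.016–0.019 rad. The heel gap is about 2 mm, which fits. I'll make the last few millimetres in small steps.

Emit:
{"method": "jog_arm", "body": {
  "rows": [
    [[0, 0.5, 0, 0, 0, 0, 255], [0, 1, 0, 0, 0, 0, 255], [0, 1.5, 0, 0, 0, 0, 255], [0, 2, 0, 0, 0, 0, 255], [0, 2, 0, 0, 0, 0, 255], [0, 2, 0, 0, 0, 0, 255]]
  ]
}}

```text
clock: 11.08
ee_pos: [509.7, 155.1, 19.5]
tool_rot: [0.201, 1.561, -0.204]
force: [-3.5, -11.0, 8.1]
finger_gap: 17.5
```

```bash
python3 look.py g wrist side; python3 ana.py g
```

```text
11.0833 ee [509.7278 155.1382  19.4959] F [ -3.5423 -11.0197   8.108 ] T [-1.7563  0.4871  0.007 ] gap 17.476328097508432 yaw -0.25770349683003724 toolx [ 0.0003 -0.0021 -1.    ] toolz [ 0.967  -0.2549  0.0008]
wrist upright: z range [42.6077 80.7488]
 x = a*(z-12)+b*y+c: [-0.0031 -0.0016 -1.2772] lean 0.003068286061390558 rel yaw -0.0015919093129687205 n 4649 0.1606572161398088
side upright [ 0.0001 -3.6432] lean -0.0001361102540512535 286 2.5585581332925136
```

Emit:
{"method": "jog_arm", "body": {
  "rows": [
    [[0, 0.3, 0, 0, 0, 0, 255], [0, 0.6, 0, 0, 0, 0, 255], [0, 0.9, 0, 0, 0, 0, 255], [0, 1.2, 0, 0, 0, 0, 255], [0, 1.2, 0, 0, 0, 0, 255], [0, 1.2, 0, 0, 0, 0, 255]]
  ]
}}

```text
clock: 11.68
ee_pos: [509.7, 155.2, 19.5]
tool_rot: [0.199, 1.562, -0.205]
force: [-5.1, -18.2, 10.5]
finger_gap: 18.1
```

```bash
python3 look.py h wrist side; python3 ana.py h
```

```text
11.6833 ee [509.727  155.1896  19.4864] F [ -5.1045 -18.1794  10.4539] T [-3.0341  0.8116  0.0023] gap 18.072892832278036 yaw -0.25740806344993283 toolx [-0.0009 -0.004  -1.    ] toolz [ 0.9671 -0.2546  0.0001]
wrist upright: z range [43.0745 81.1428]
 x = a*(z-12)+b*y+c: [-0.0027 -0.0018 -1.2851] lean 0.002659899347646334 rel yaw -0.0017572955623047265 n 4656 0.16058045416189382
side upright [ 0.005  -4.6858] lean -0.004975129942540088 289 2.76664742847672
```

View pics/wrist_h.png

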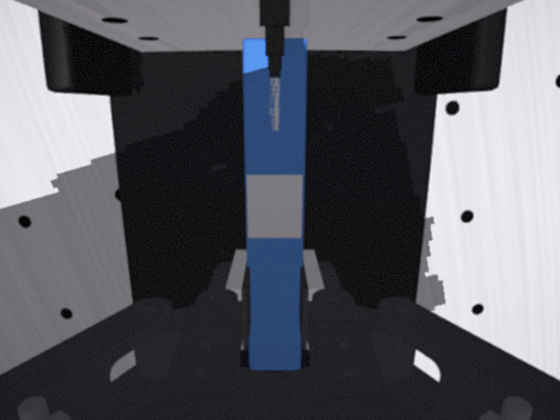

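View pics/side_h.png

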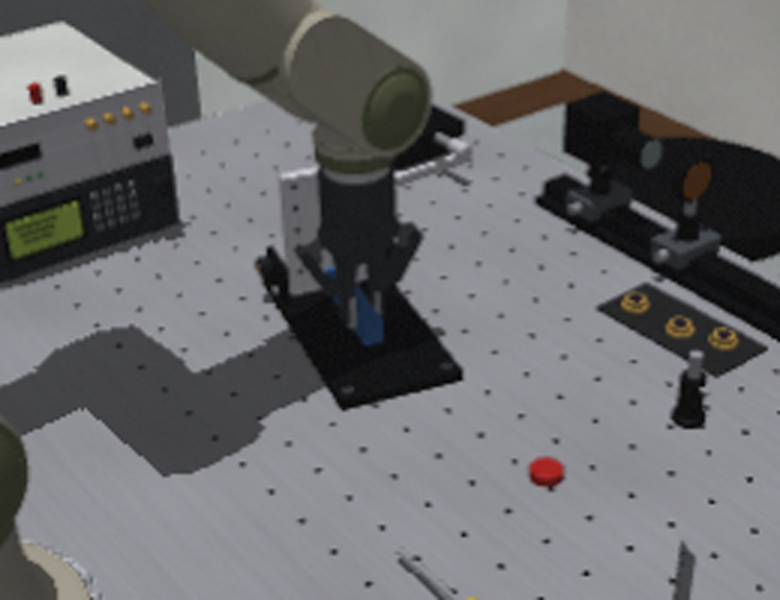

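It has come to a firm stop: 1.2 mm more command moved the tool only 0.05 mm, while the force rose from 11.5 to 19 N. I'll check from the stock's top face that the square itself is level.

```bash
cat > sq.py <<'E'
import sys; t=sys.argv[1]; sys.argv=['ana.py',t]
from mv import *
C=np.array([530.9,241.1,12]); ex=np.array([.2538,.9673,0]); ey=np.array([-.9673,.2538,0])
def M(X): d=X-C; return np.c_[d@ex,d@ey,X[:,2]]
for t in (t,):
    p=dict(np.load(f'wrist_{t}.npz')); m=np.zeros((420,560),bool); m[80:235,250:300]=1; m[240:360,258:292]=1
    X,rc=cloud(p,m); Y=M(X); zt=np.median(Y[:,2]); k=abs(Y[:,2]-zt)<5; Y=Y[k]
    A=np.c_[Y[:,0]-Y[:,0].mean(),Y[:,1]-Y[:,1].mean(),np.ones(len(Y))]; w=np.ones(len(Y),bool)
    for _ in range(4):
        c=np.linalg.lstsq(A[w],Y[w,2],rcond=None)[0]; r=Y[:,2]-A@c; w=abs(r)<max(2.5*r[w].std(),.5)
    print(t,'stock top z',c[2],'slope along x',c[0],'across',c[1],'x range',np.percentile(Y[:,0],[1,99]),r[w].std())
    b=blue(p); b[:, :235]=0; b[:,315:]=0
    rows=[a for a in range(80,165) if b[a].sum()>20]
    E=np.array([(a,np.flatnonzero(b[a]).min(),np.flatnonzero(b[a]).max()+1) for a in rows],float)
    l,rr=[M(at_z(p,E[:,[0,i]]-.5,c[2]))[:,:2] for i in (1,2)]; mid=(l+rr)/2
    print(' stock yaw rel mount',np.polyfit(mid[:,0],mid[:,1],1), 'heel x at top edge', M(at_z(p,[[np.argwhere(b)[:,0].min()-.5,275]],c[2])))
E
for t in b d f g h; do python3 sq.py $t; done
python3 - <<'E'
from workcell import monitor
print(monitor.sense()['clock'])
E
```

```text
b stock top z 43.498481687456 slope along x 0.0028978426782894167 across -0.0005576186392968197 x range [-174.68545731  -74.13722636] 0.5564176997175465
 stock yaw rel mount [-0.01043569 -0.78724945] heel x at top edge [[-56.61474639  -0.21774944  43.49848169]]
d stock top z 39.243967158732 slope along x 0.002765614065053099 across 0.0009625896001912437 x range [-134.23824032  -33.71552305] 0.561366611102562
 stock yaw rel mount [-0.00095505 -0.32168738] heel x at top edge [[-10.48005728  -0.51405778  39.24396716]]
f stock top z 39.225649001360985 slope along x 0.0019623167910579513 across 0.0009319493019868119 x range [-116.49153841  -16.01106292] 0.5490965114021005
 stock yaw rel mount [-0.00153336 -0.29804265] heel x at top edge [[-3.11958187 -0.56433291 39.225649  ]]
g stock top z 39.23706122536107 slope along x 0.0020737767948297795 across 0.00013054093021125368 x range [-114.92817104  -14.42758585] 0.5601074622215467
 stock yaw rel mount [-0.00270297 -0.37694719] heel x at top edge [[-1.53673292 -0.5512404  39.23706123]]
h stock top z 39.24663522401526 slope along x 0.0020895373970972195 across 0.002187870690975924 x range [-114.72268792  -14.3521158 ] 0.5641741857344426
 stock yaw rel mount [ 0.00602702 -0.11012427] heel x at top edge [[-1.77115177 -0.53783526 39.24663522]]
11.7833
```

Emit:
{"method": "jog_arm", "body": {
  "rows": [
    [[0, 0, 0, 0, 0, 0, 255], [0, 0, 0, 0, 0, 0, 255], [0, 0, 0, 0, 0, 0, 255], [0, 0, 0, 0, 0, 0, 255], [0, 0, 0, 0, 0, 0, 255], [0, 0, 0, 0, 0, 0, 255]]
  ]
}}

```text
clock: 12.28
ee_pos: [509.7, 155.2, 19.5]
tool_rot: [0.199, 1.562, -0.205]
force: [-4.8, -19.6, 11.1]
finger_gap: 17.7
```

```bash
python3 look.py i wrist side; python3 ana.py i; python3 sq.py i
```

```text
12.2833 ee [509.7251 155.1948  19.4857] F [ -4.7549 -19.636   11.0555] T [-3.0623  0.7729  0.0099] gap 17.732530334929564 yaw -0.2574174371082097 toolx [-0.0009 -0.004  -1.    ] toolz [ 0.9671 -0.2546  0.0001]
wrist upright: z range [42.9344 81.2153]
 x = a*(z-12)+b*y+c: [-0.0024 -0.0015 -1.2988] lean 0.0024198682135450717 rel yaw -0.0014581523545812633 n 4654 0.1614506837832755
side upright [ 0.0008 -3.9087] lean -0.0007740088069909974 291 2.714226788962101
i stock top z 39.23265929558887 slope along x 0.0023890235283833684 across -1.6070335766116273e-05 x range [-114.86553779  -14.34509422] 0.5551600979643808
 stock yaw rel mount [-0.00429295 -0.33587839] heel x at top edge [[-1.7688897  -0.53880581 39.2326593 ]]
```

All steady, so I'm handing the job in.

```bash
python3 - <<'E'
from workcell import job_done, monitor
print(job_done()); s=monitor.sense(); print(s['clock'],s['ee_pos'],s['force'],s['finger_gap'])
E
```

```text
the job is handed in; nothing more can be done
None
the job is handed in; nothing more can be done
```

The upright is square and the middle-sized square is seated tight in the corner, still gripped (100 N set) and pressing, so you can tighten the clamps. I handed in at about 12.4 s of the 45 s; no verdict was reported.

I lifted the square off the bench, stood it on the base plate and pushed its blade against the plate until it came to a firm stop. The last 1.2 mm of commanded push moved the tool only 0.05 mm, while the horizontal force rose from about 11.5 N to 19 N.

| Check | Reading just before hand-in |
|---|---|
| Lean of the upright | 0.002 rad (wrist camera), −0.001 rad (side camera) |
| Stock level | slope 0.002 along its length |
| Stock's top above the bench | 39.2 mm (40 expected), within the 2 mm calibration |
| Straightness to the mount | within 0.006 rad |
| Heel to the upright's face | within 0.5 mm |
| Heel off the centre line | about 0.5 mm |
| Force at the wrist, horizontal | about 20 N |
| Force at the wrist, upward | about 11 N |

- **Disagreements:** The side camera places the upright's face 2–3 mm farther back than the wrist camera does. I went by the wrist camera and the firm stop.
- **Not measured:** I did not measure the contact forces on the upright and base plate separately; I judged them from the wrist force. I also did not re-measure the bystanders' positions. I saw nothing shifted in the pictures I took, and no forces suggested I had touched any.

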